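# Index the jar wheel and set its stop lever

### The job

Turn the jar wheel of the filling stand by pushing on its spokes with one finger until the one jar without a lid stands centred under the nozzle. Then push the stop lever round towards the wheel, as far as it goes, until it rests against its stop pin. Push only on spokes and lever: do not touch or lift the jars, keep them all standing on the wheel, and leave everything else on the table where it is.

Things in the scene. Friction and masses are not known exactly. Their poses are not given: they have to be found in the camera images.
- wheel (a joint): angle of the jar wheel in rad, 0 at the start of each episode, growing counter-clockwise seen from above. It turns either way, up to a full turn from the start, against light friction (0.15 N m) and stays where it is left. Four straight spokes at right angles; a jar stands loose in each of the four pockets between them, its centre about 70 mm from the axis.
- wheel_hub (a point): point on the wheel's upright axis at the top of its hub (radius 22 mm), 86 mm above the table; its axes turn with the wheel, z up. The wheel is a level steel disc of radius 102 mm, its top face 30 mm above the table, with the spokes standing on it.
- spoke0 (a point): top of the outer end of one of the wheel's four spokes, 141 mm from the axis, 72 mm above the table. A spoke is a bar 12 mm thick, from 36 to 72 mm above the table (the last 12 mm a rubber cap 16 mm thick, 34 to 74 mm above it), straight from hub to end; its last 39 mm stand out beyond the disc and can be pushed from either side.
- spoke1 (a point): top of the outer end of one of the wheel's four spokes, like spoke0, 90 degrees counter-clockwise from it.
- spoke2 (a point): top of the outer end of one of the wheel's four spokes, like spoke0, 180 degrees counter-clockwise from it.
- spoke3 (a point): top of the outer end of one of the wheel's four spokes, like spoke0, 270 degrees counter-clockwise from it.
- nozzle_tip (a point): lower end of the filling nozzle, 102 mm above the table, 70 mm from the wheel's axis; fixed. The white nozzle (32 mm thick) hangs from an arm on an aluminium column (30 mm wide, 230 mm high, middle 172 mm from the wheel's axis, behind the nozzle); nothing there is higher than 245 mm. It stands roughly on the side of the wheel away from the robot.
- jar_open: the jar without a lid: white plastic, 52 mm across, 56 mm high, open mouth 40 mm wide, 50 g, loose in one of the wheel's pockets. Origin: centre of its underside, which is 30 mm above the table.
- jar_lid_a: a white jar like jar_open but closed with an aluminium screw lid (53 mm across, 62 mm high in all), 110 g, loose in one of the wheel's pockets. Origin: centre of its underside.
- jar_lid_b: a white jar like jar_open but closed with an aluminium screw lid (53 mm across, 62 mm high in all), 110 g, loose in one of the wheel's pockets. Origin: centre of its underside.
- jar_lid_c: a white jar like jar_open but closed with an aluminium screw lid (53 mm across, 62 mm high in all), 110 g, loose in one of the wheel's pockets. Origin: centre of its underside.
- stop_lever (a joint): angle of the stop lever in rad: 0 to 0.3 at the start, swung away from the wheel; 1.3 against its stop, pointing at the wheel's rim. It grows clockwise seen from above, turns about an upright pivot against light friction (0.08 N m) and stays where it is left. The stop is an upright 10 mm pin, 52 mm high, 38 mm from the pivot on the closing side of the bar.
- lever_pivot (a point): point on the stop lever's pivot axis, 53 mm above the table, 194 mm from the wheel's axis; the pivot post has a radius of 22 mm. Its x axis points along the lever to the tip and turns with it.
- lever_tip (a point): middle line of the stop lever at its tip, 88 mm from lever_pivot, 53 mm above the table. The lever is a steel bar 12 mm thick, from 35 to 53 mm above the table, with a black upright pin (14 mm across, 33 to 57 mm above the table) at this tip.
- spare_jar: bystander: a lidded jar like those on the wheel, standing on the table. Origin: centre of its underside.
- loose_lid_a: bystander: an aluminium screw lid, 53 mm across, 16 mm high, on the table. Origin: centre of its underside.
- loose_lid_b: bystander: a second lid like loose_lid_a.
- bottle: bystander: white bottle, 60 mm across, 160 mm high. Origin: centre of its underside.
- beaker: bystander: steel beaker, 80 mm across, 90 mm high. Origin: centre of its underside.
- spatula: bystander: spatula lying on the table, its length along its x axis. Origin: on its underside.
- tape: bystander: roll of parcel tape lying flat, 100 mm across, 48 mm high. Origin: centre of its underside.

How it is judged:
By the outcome, as a careful person would: the job done as asked, in the order asked, and still so for the second after the job is handed in, with the robot touching nothing.
It also fails if it takes over 72 s, if anything falls off the work surface, if the arm or the gripper's body presses on something with over 40 N, if the wrist force passes 120 N, or if a joint passes its speed limit or range.

### The arm

A 7-joint arm with a two-finger parallel gripper is mounted at the origin on the work surface. World frame = base frame: x ahead of the robot, y to its left, z up, the work surface at z = 0. Lengths are in m, angles in rad, forces in N, time in s.
With the tool pointing down it reaches from about 0.4 to 0.85 m from the base axis. Payload 6.9 kg.
Tool frame: the origin (TCP) lies midway between the tips of the shut fingers; the grasp point (between the pads) lies behind it (ctrl.pinch_z is the z of the grasp point in the tool frame, in m); z points along the fingers, y is the line along which they close (so a half turn about z gives the same grasp; the last joint's range is limited). The gripper opens to 85 mm and grips with 20 to 120 N. Pads are 22 mm wide; open, the fingers measure 114 mm over their backs; the gripper's body (76 mm by 85 mm) begins 54 mm behind the grasp point. The pads swing forward as they close: fully open they stand 13 mm farther back than shut.
Start: joints at [1.409, 0.507, -0.238, 1.5, 0.126, 1.149, -0.155], TCP at [0.165, -0.603, 0.211] pointing down, gripper open.
Joint ranges: [-3.08, 3.08], [-0.24, 2.05], [-1.43, 1.35], [0, 2.5], [-1.52, 4.66], [0.17, 1.96], [-2.89, 2.89]. Speed limits (rad/s): [2.39, 2.39, 3.14, 3.14, 3.14, 3.14, 3.14].

### API

Orientations are given as a unit quaternion [w, x, y, z].
In Python, from station import ctrl, get_state, vision, ticket, models gives the robot as it stands. Calls block until the motion is done:
- ctrl.movep(position, orientation): joint-space move of the TCP to a pose.
- ctrl.movel(position, frame=None, max_speed=0.15): straight line of the TCP; frame=None keeps the orientation; max_speed is the mean speed in m/s.
- ctrl.set_joints(angles): joint-space move.
- ctrl.ungrasp() and ctrl.close_gripper(force=None): open the fingers fully, or close them until they stop; force is the grip in N (None keeps the last).
- ctrl.pause(seconds).
- ctrl.ik(position, orientation): joint angles nearest the present ones, or None.
- get_state(): the state.
- vision.grab_frame(name): name is "scene" or "top" or "wrist"; returns (picture, depth): 384x512x3 uint8, blue, green, red; 384x512 float32, m along the optical axis (not along the pixel's ray), 0 where there is no reading.
- vision.camera_info(name): a dict with "mtx" (3x3 intrinsics, pixels), "dist_coeffs" ([k1, k2, p1, p2, k3] as OpenCV has them; the pictures are not rectified), "R" (3x3) and "t" (3): a world point X has camera coordinates R X + t; the wrist camera has in their place "hand_eye" (4x4, takes a point from camera to tool coordinates, whose origin is the TCP and whose axes are the flange's). Camera axes: x right, y down, z forward; pixel columns grow to the right and rows downward; lengths in m; the calibration is good to about 2 mm. A picture is of the moment at which its call begins: read the wrist's pose just before it. camera_info takes no time and is no camera call.
A pose or a line that the arm cannot do raises ctrl.Unreachable and nothing moves.
- ticket.close_job(): hands the job in; it is judged then, once.
Trained networks look in the newest picture that a camera, given by its name, has taken for a name from the list of things; names that differ only in an ending like _2 or _b are one class to them, and where a whole thing is asked for, a point or a joint stands for the part that bears it (a point fixed in the world has none). Each returns a list of dicts, best first, with "p" (0 to 1); they miss things now and then, are a little off and sometimes report something else, mostly with a low value. They report only what shows in the picture. A call takes as long as a camera call.
- models.recognise(camera, target): "point" ([column, row] in pixels, amid what is visible of it).
- models.masks_of(camera, target): "mask" (384x512 bool, what is visible of it) and "point" ([column, row] in pixels, amid what is visible of it).
The state is a dict: "time": time; "qpos": joint angles; "qd": joint speeds; "tau": joint torques, N m; "tcp_pos": TCP position; "eef_rot": TCP orientation; "contact_force": force on the tool from outside, world axes, zero at the start; "wrist_torque": the same for the moment, N m; "width": finger opening in m; "gripper_force": force on a finger pad.
Only numpy, scipy, OpenCV 4.12 (cv2) and the standard library are available. Lean on these libraries where they do the work, as an engineer would, in place of code of your own. Each camera call takes 0.05 s, during which the arm holds its last target. There are 200 camera calls.

## Working session

There is one attempt and no reset: what is moved stays moved. The work goes in short steps, each a Python script; the robot and the scene stay as the last script left them, time stands still between calls to the robot, and variables do not carry over. Pictures are saved under pics/ and viewed, at most 10 in all, crops included, and the job is handed in when it is done.

```bash
ls; mkdir -p pics
cat > h.py <<'E'
import numpy as np, cv2
from station import ctrl, get_state, vision, ticket, models
def world(cam, px, z=None, depth=None):
    i=vision.camera_info(cam); K=np.array(i["mtx"],float); D=np.array(i["dist_coeffs"],float)
    R=np.array(i["R"]);t=np.array(i["t"])
    p=cv2.undistortPoints(np.array(px,float).reshape(-1,1,2),K,D).reshape(-1,2)
    r=np.c_[p,np.ones(len(p))]
    C=-R.T@t; d=r@R
    if z is not None: s=(z-C[2])/d[:,2]
    else: s=np.asarray(depth)
    return C+d*s[:,None]
E
python3 - <<'E'
from h import *
for c in("top","scene"):
    im,d=vision.grab_frame(c); cv2.imwrite(f"pics/{c}0.png",im); np.save(f"{c}0.npy",d)
    for n in ["wheel","spoke0","wheel_hub","jar_open","jar_lid_a","stop_lever","lever_tip","lever_pivot","spare_jar","bottle","beaker","tape","spatula","loose_lid_a"]:
        try:
            for r in models.recognise(c,n)[:5]:
                if r["p"]>.25:
                    u,v=map(int,r["point"]); print(c,n,round(r["p"],2),np.round(r["point"]),np.round(world(c,[r["point"]],depth=[d[v,u]])[0],3))
        except Exception as e: print(c,n,e)
print(get_state()["time"],get_state()["eef_rot"],ctrl.pinch_z)
E
```

```text
pics
top wheel 0.79 [281. 169.] [ 0.57  -0.103  0.089]
top spoke0 0.73 [342. 151.] [ 0.638 -0.303  0.021]
top spoke0 0.7 [279. 170.] [ 0.565 -0.099  0.088]
top spoke0 0.59 [354. 200.] [ 0.477 -0.333  0.066]
top spoke0 0.26 [ 95. 248.] [0.318 0.479 0.011]
top wheel_hub 0.78 [282. 172.] [ 0.56  -0.109  0.084]
top wheel_hub 0.4 [262. 181.] [ 0.537 -0.047  0.039]
top wheel_hub 0.4 [341. 151.] [ 0.638 -0.301  0.021]
top jar_open 0.77 [264. 181.] [ 0.535 -0.053  0.037]
top jar_lid_a 0.72 [296. 156.] [ 0.608 -0.148  0.094]
top jar_lid_a 0.62 [268. 152.] [ 0.619 -0.065  0.097]
top jar_lid_a 0.52 [295. 186.] [ 0.517 -0.147  0.093]
top stop_lever 0.57 [225. 188.] [0.513 0.069 0.053]
top stop_lever 0.5 [114. 131.] [0.697 0.433 0.002]
top lever_tip 0.5 [220. 187.] [0.517 0.087 0.   ]
top lever_pivot 0.57 [220. 189.] [ 0.513  0.087 -0.002]
top spare_jar 0.75 [352. 198.] [ 0.485 -0.326  0.058]
top spare_jar 0.46 [294. 184.] [ 0.523 -0.142  0.094]
top bottle 0.95 [401. 159.] [ 0.601 -0.461  0.112]
top bottle 0.49 [270. 150.] [ 0.627 -0.07   0.09 ]
top beaker 0.82 [400. 191.] [ 0.511 -0.491  0.008]

[... 813 characters left out ...]
tip 0.77 [263. 222.] [0.525 0.078 0.057]
scene lever_pivot 0.56 [262. 220.] [0.506 0.061 0.032]
scene spare_jar 0.63 [172. 160.] [ 0.492 -0.315  0.059]
scene bottle 0.6 [113. 159.] [ 0.62  -0.456  0.097]
scene beaker 0.92 [133. 146.] [ 0.499 -0.5    0.029]
scene beaker 0.71 [183. 212.] [ 0.691 -0.08   0.181]
scene tape 0.82 [402. 238.] [0.303 0.452 0.005]
scene tape 0.3 [110. 160.] [ 0.629 -0.458  0.103]
scene spatula 0.77 [340. 338.] [0.692 0.44  0.003]
scene spatula 0.47 [260. 221.] [0.509 0.057 0.025]
scene loose_lid_a 0.64 [238. 260.] [0.657 0.074 0.011]
scene loose_lid_a 0.58 [143. 198.] [ 0.647 -0.317  0.014]
1.5 [-4.73868324e-06  9.91046055e-01  1.33520474e-01  1.11613772e-05] -0.0187
```

Run:
```python
import cv2
a=cv2.imread("pics/top0.png")[105:225,190:350]; cv2.imwrite("pics/topc.png",cv2.resize(a,(800,600),interpolation=cv2.INTER_CUBIC))
a=cv2.imread("pics/scene0.png")[130:280,130:330]; cv2.imwrite("pics/scenec.png",cv2.resize(a,(800,600),interpolation=cv2.INTER_CUBIC))
```

```text
(no output)
```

View pics/topc.png

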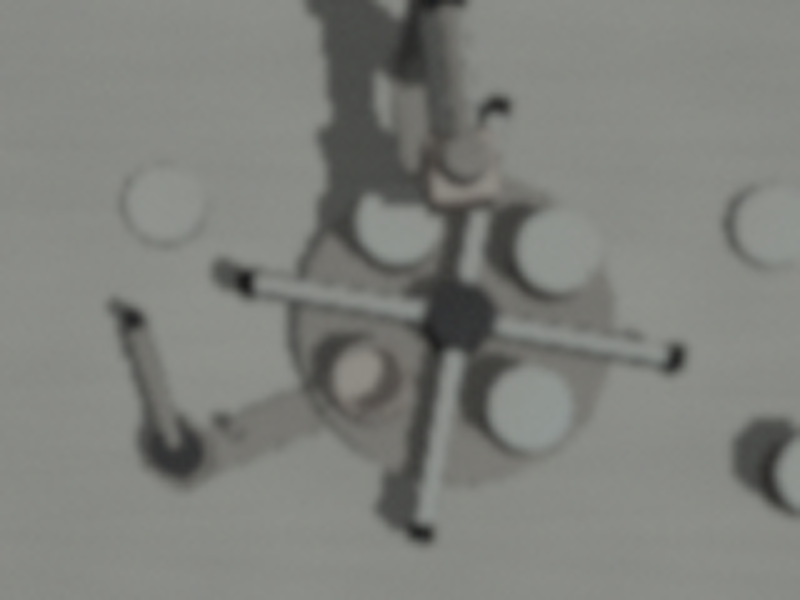

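View pics/scenec.png

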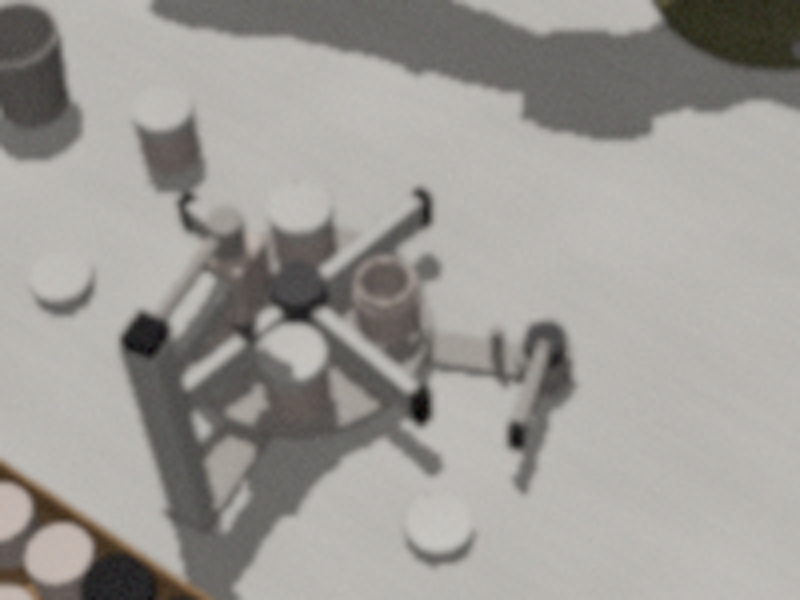

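The top crop shows the hub at about (460,318) and the open jar at lower left (357,375). The nozzle is straight up at (465,190). The lever pivot is at (172,445) with its tip at (125,315). A clockwise turn of about 130° is needed, and I can push all of it on the robot's side. Next is a close look with the wrist camera.

```bash
cat >> h.py <<'E'
from scipy.spatial.transform import Rotation as Ro
def wcam(st):
    """world->camera R,t of wrist camera at state"""
    i=vision.camera_info("wrist"); H=np.array(i["hand_eye"])
    T=np.eye(4); T[:3,:3]=Ro.from_quat(st["eef_rot"],scalar_first=True).as_matrix(); T[:3,3]=st["tcp_pos"]
    W=np.linalg.inv(T@H); return np.array(i["mtx"],float),np.array(i["dist_coeffs"],float),W[:3,:3],W[:3,3]
def wworld(st,px,z):
    K,D,R,t=wcam(st); p=cv2.undistortPoints(np.array(px,float).reshape(-1,1,2),K,D).reshape(-1,2)
    d=np.c_[p,np.ones(len(p))]@R; C=-R.T@t
    return C+d*((z-C[2])/d[:,2])[:,None]
def rect(st,im,cx,cy,z,half=.25,ppm=1200):
    """orthophoto at height z: world +x up, +y left"""
    n=int(2*half*ppm); g=np.arange(n)/ppm-half
    Y,X=np.meshgrid(cy-g,cx-g); P=np.c_[X.ravel(),Y.ravel(),np.full(n*n,z)]
    K,D,R,t=wcam(st); uv=cv2.projectPoints(P,cv2.Rodrigues(R)[0],t,K,D)[0].reshape(n,n,2).astype(np.float32)
    return cv2.remap(im,uv[...,0],uv[...,1],cv2.INTER_LINEAR)
E
python3 - <<'E'
from h import *
print(vision.camera_info("wrist"))
ctrl.close_gripper(40)
ctrl.movep([0.48,-0.09,0.36],[0,1,0,0])
st=get_state(); im,d=vision.grab_frame("wrist"); cv2.imwrite("pics/w1.png",im); np.save("w1.npy",d)
import pickle; pickle.dump(st,open("w1.pkl","wb"))
print(st["time"],st["tcp_pos"],st["eef_rot"],st["qpos"])
for n in ["wheel_hub","jar_open","jar_lid_a","stop_lever","lever_tip","nozzle_tip","lever_pivot"]:
    for r in models.recognise("wrist",n)[:3]: print(n,round(r["p"],2),np.round(r["point"]))
E
```

```text
{'mtx': array([[311.57364317,   0.        , 256.13930792],
       [  0.        , 311.57364317, 191.52159062],
       [  0.        ,   0.        ,   1.        ]]), 'dist_coeffs': array([-0.04338892,  0.        ,  0.        ,  0.        ,  0.        ]), 'hand_eye': array([[-6.43021645e-04, -9.57984998e-01, -2.86817589e-01,
         7.24201958e-02],
       [ 9.99999475e-01, -3.87148805e-04, -9.48821027e-04,
         6.00469131e-05],
       [ 7.97915223e-04, -2.86818049e-01,  9.57984744e-01,
        -1.61250248e-01],
       [ 0.00000000e+00,  0.00000000e+00,  0.00000000e+00,
         1.00000000e+00]])}
4.4833 [ 0.47991916 -0.09102863  0.35969658] [ 3.70288346e-05  9.99999683e-01 -7.48284229e-04 -2.67873353e-04] [ 0.68691552  0.24141401 -0.72653498  1.55653682  0.16176725  1.40573853
 -1.62422178]
wheel_hub 0.73 [402.  38.]
wheel_hub 0.7 [268.  87.]
wheel_hub 0.65 [228. 111.]
jar_open 0.6 [230. 112.]
jar_open 0.45 [142.  32.]
jar_lid_a 0.84 [300. 125.]
jar_lid_a 0.65 [238.  38.]
jar_lid_a 0.64 [312.  49.]
stop_lever 0.86 [143. 125.]
lever_tip 0.96 [144. 124.]
lever_tip 0.69 [265.  83.]
nozzle_tip 0.69 [184. 120.]
lever_pivot 0.68 [298. 126.]
lever_pivot 0.62 [142. 126.]
```

View pics/w1.png

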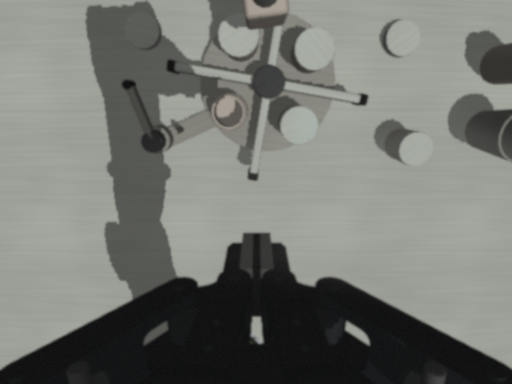

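The wrist view shows the hub at (268,82), spoke ends at (171,67), (364,100) and (253,177), and the lever pivot at (154,141) with its tip at (128,84). The open jar's mouth is at about (228,110). The nozzle front is cut off at the top edge, so I'll get its bearing from the column.

```bash
python3 - <<'E'
from h import *; import pickle
st=pickle.load(open("w1.pkl","rb"))
hub=wworld(st,[(268,82)],.086)[0]; print("hub",hub)
for n,p,z in [("sL",(171,67),.072),("sR",(364,100),.072),("sD",(253,177),.072),("pivot",(154,141),.053),("tip",(128,84),.056),("jar",(229,111),.086),("pin",(178,127),.052)]:
    w=wworld(st,[p],z)[0]; e=w-hub; print(n,np.round(w,4),"r",round(np.hypot(*e[:2]),4),"ang",round(np.degrees(np.arctan2(e[1],e[0])),1))
# column/arm: 3D points higher than .11 near hub from both cams
for c in("top","scene"):
    d=np.load(c+"0.npy"); v,u=np.mgrid[0:384,0:512]; W=world(c,np.c_[u.ravel(),v.ravel()],depth=d.ravel())
    m=(W[:,2]>.12)&(W[:,2]<.27)&(np.hypot(W[:,0]-hub[0],W[:,1]-hub[1])<.22); Q=W[m]; e=Q[:,:2]-hub[:2]; r=np.hypot(*e.T)
    print(c,m.sum())
    for a in np.arange(.04,.22,.02):
        s=(r>=a)&(r<a+.02)
        if s.sum(): print(round(a,2),s.sum(),np.round(Q[s].mean(0),3),"y",np.round([Q[s,1].min(),Q[s,1].max()],3),"z",np.round([Q[s,2].min(),Q[s,2].max()],3),round(np.degrees(np.arctan2(e[s,1].mean(),e[s,0].mean())),1))
E
python3 - <<'E'
import sys; sys.path.insert(0,"."); import os; os.chdir(".")
from h import *
ctrl.movep([0.56,-0.10,0.38],[0,1,0,0])
import pickle
st=get_state(); im,d=vision.grab_frame("wrist"); pickle.dump(st,open("w2.pkl","wb")); np.save("w2.npy",d); cv2.imwrite("pics/w2.png",im)
cv2.imwrite("pics/w2o.png",cv2.resize(im[:230,100:430],(800,558),interpolation=cv2.INTER_CUBIC)); print(st["time"],st["tcp_pos"])
E
```

```text
hub [ 0.57335803 -0.10676647  0.086     ]
sL [0.5942 0.0244 0.072 ] r 0.1328 ang 81.0
sR [ 0.5506 -0.2413  0.072 ] r 0.1365 ang -99.6
sD [ 0.4402 -0.0861  0.072 ] r 0.1348 ang 171.2
pivot [0.4916 0.0628 0.053 ] r 0.1882 ang 115.7
tip [0.5736 0.0921 0.056 ] r 0.1988 ang 89.9
jar [ 0.536  -0.0542  0.086 ] r 0.0645 ang 125.4
pin [0.512  0.0252 0.052 ] r 0.1456 ang 114.9
top 628
0.04 75 [ 0.627 -0.099  0.206] y [-0.117 -0.079] z [0.164 0.242] 8.7
0.06 122 [ 0.641 -0.095  0.229] y [-0.117 -0.077] z [0.174 0.251] 9.6
0.08 80 [ 0.661 -0.093  0.222] y [-0.114 -0.076] z [0.19  0.248] 9.2
0.1 69 [ 0.682 -0.09   0.216] y [-0.104 -0.079] z [0.184 0.246] 8.6
0.12 70 [ 0.702 -0.087  0.215] y [-0.104 -0.075] z [0.177 0.242] 8.6
0.14 75 [ 0.723 -0.085  0.217] y [-0.101 -0.073] z [0.182 0.247] 8.3
0.16 117 [ 0.74  -0.08   0.222] y [-0.099 -0.068] z [0.127 0.249] 9.0
0.18 20 [ 0.753 -0.08   0.233] y [-0.095 -0.068] z [0.168 0.248] 8.6
scene 1060
0.04 15 [ 0.627 -0.087  0.205] y [-0.102 -0.08 ] z [0.17  0.243] 20.5
0.06 157 [ 0.642 -0.087  0.209] y [-0.115 -0.077] z [0.122 0.249] 15.7
0.08 198 [ 0.66  -0.089  0.205] y [-0.114 -0.076] z [0.125 0.247] 11.8
0.1 101 [ 0.682 -0.089  0.21 ] y [-0.104 -0.078] z [0.178 0.242] 9.2
0.12 95 [ 0.702 -0.087  0.208] y [-0.101 -0.076] z [0.181 0.24 ] 8.9
0.14 81 [ 0.72  -0.082  0.212] y [-0.098 -0.073] z [0.179 0.243] 9.7
0.16 169 [ 0.742 -0.076  0.205] y [-0.097 -0.067] z [0.12  0.246] 10.4
0.18 244 [ 0.756 -0.081  0.187] y [-0.099 -0.067] z [0.12  0.244] 8.2
5.3083 [ 0.56063855 -0.09971425  0.37915287]
```

View pics/w2o.png

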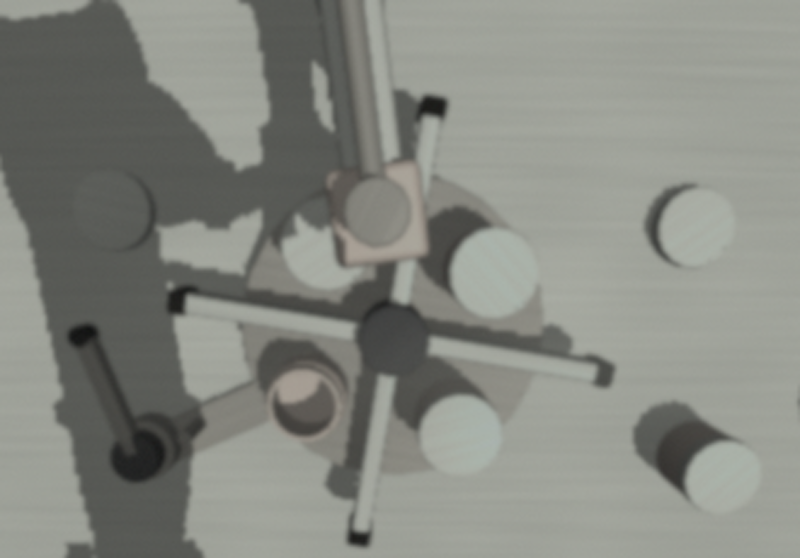

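The view is clear, in crop pixels: hub (393,337), spoke ends U(432,103), L(180,300), R(605,372), D(360,535). The open jar is at (305,402), the pivot at (140,455), the lever tip at (82,333) and the nozzle top at (378,210). One continuous clockwise push on spoke R should do it.

```bash
cat > fit.py <<'E'
from h import *
from scipy.optimize import least_squares
import pickle
def ana(stf,crop,sc,off,hub,spk,jar,piv=None,tip=None,noz=None):
    st=pickle.load(open(stf,"rb")); f=lambda p,z: wworld(st,[(p[0]/sc+off[0],p[1]/sc+off[1])],z)[0]
    S=np.array([f(p,.073) for p in spk]); h=f(hub,.086)
    # centre and angle from spoke tips + hub
    r=least_squares(lambda x: np.r_[(np.array([[x[0]+.137*np.cos(x[2]+a),x[1]+.137*np.sin(x[2]+a)] for _,a in zip(S,A)])-S[:,:2]).ravel(), x[:2]-h[:2]],
        [h[0],h[1],0]) if False else None
    c=(h[:2]+S[:,:2].mean(0))/2 if len(S)==4 else h[:2]
    P=lambda n,w: print(n,np.round(w,4),"r",round(np.hypot(*(w[:2]-c)),4),"ang",round(np.degrees(np.arctan2(w[1]-c[1],w[0]-c[0])),1))
    print("hub",h,"tips mean",S.mean(0))
    for s in S:P("spoke",s)
    P("jar",f(jar,.086))
    if piv: P("pivot",f(piv,.055))
    if tip: P("tip",f(tip,.057))
    if noz: P("noz",f(noz,.24))
E
sed -i '/# centre and angle/,/if False else None/d' fit.py
python3 - <<'E'
from fit import *
ana("w2.pkl",None,800/330,(100,0),(393,337),[(432,103),(180,300),(605,372),(360,535)],(304,402),(138,456),(82,333),(378,210))
d=np.load("w2.npy"); print(d[86,256],d[139,262])
E
```

```text
hub [ 0.57615737 -0.10773311  0.086     ] tips mean [ 0.57538673 -0.10873054  0.073     ]
spoke [ 0.7077 -0.1295  0.073 ] r 0.1336 ang -9.2
spoke [0.5972 0.022  0.073 ] r 0.132 ang 80.7
spoke [ 0.5531 -0.2407  0.073 ] r 0.1344 ang -99.7
spoke [ 0.4436 -0.0867  0.073 ] r 0.134 ang 170.8
jar [ 0.5365 -0.0534  0.086 ] r 0.0675 ang 125.6
pivot [0.493  0.0627 0.055 ] r 0.1899 ang 115.8
tip [0.5755 0.0909 0.057 ] r 0.1992 ang 90.1
noz [ 0.6435 -0.0992  0.24  ] r 0.0683 ang 7.6
0.28032783 0.45307067
```

```bash
cat >> h.py <<'E'
H=np.array([.576,-.108]); RP=.128
def at(deg,z=.055,r=RP): a=np.radians(deg); return [H[0]+r*np.cos(a),H[1]+r*np.sin(a),z]
def arc(a0,a1,step=5,v=.08,z=.055,fmax=30):
    n=max(1,int(np.ceil(abs(a1-a0)/step)))
    for a in np.linspace(a0,a1,n+1)[1:]:
        ctrl.movel(at(a,z),max_speed=v); f=np.array(get_state()["contact_force"])
        print(round(float(a)),np.round(f,1),end="; ")
        if np.linalg.norm(f)>fmax: print("STOP"); return False
    return True
E
python3 - <<'E'
from h import *
ctrl.movep(at(-79,.30),[0,1,0,0]); ctrl.movel(at(-79,.055),max_speed=.2)
print(get_state()["contact_force"])
if arc(-79,-195):
    p=at(-189); ctrl.movel(p,max_speed=.1); p[2]=.2; ctrl.movel(p,max_speed=.25)
    ctrl.movep([0.56,-0.10,0.38],[0,1,0,0])
    import pickle
    st=get_state(); im,d=vision.grab_frame("wrist"); pickle.dump(st,open("w3.pkl","wb")); cv2.imwrite("pics/w3.png",cv2.resize(im[:230,100:430],(800,558),interpolation=cv2.INTER_CUBIC))
print(get_state()["time"])
E
```

```text
[ 0.18619477  0.72568153 -0.23148877]
-84 [-0.6 -0.8 -0.4]; -89 [0.6 0.6 1.1]; -94 [ 0.2 -0.2 -0.1]; -98 [ 0.6  0.4 -0.7]; -103 [ 0.5 -0.4 -0.3]; -108 [ 0.5  0.4 -0.3]; -113 [ 0.2 -0.6  0.2]; -118 [ 0.4 -0.3  0.9]; -122 [-1.1 -0.4  0.3]; -127 [ 0.2 -0.7 -1.1]; -132 [-0.1 -0.2  0.4]; -137 [ 0.4 -0.6  0.5]; -142 [ 0.5 -0.6  0.3]; -147 [ 0.1 -0.1 -0. ]; -152 [-0.9 -0.7  1.2]; -156 [-0.3 -0.7 -0.1]; -161 [-1.  -0.2 -0. ]; -166 [ 0.1 -0.6  0.5]; -171 [ 0.2  0.8 -0.4]; -176 [ 0.1 -1.1 -0.8]; -180 [-0.1  0.2  0.2]; -185 [-0.3  0.1 -0.2]; -190 [-0.2 -0.6  0. ]; -195 [ 0.5 -0.8 -0.1]; 16.1417
```

View pics/w3.png

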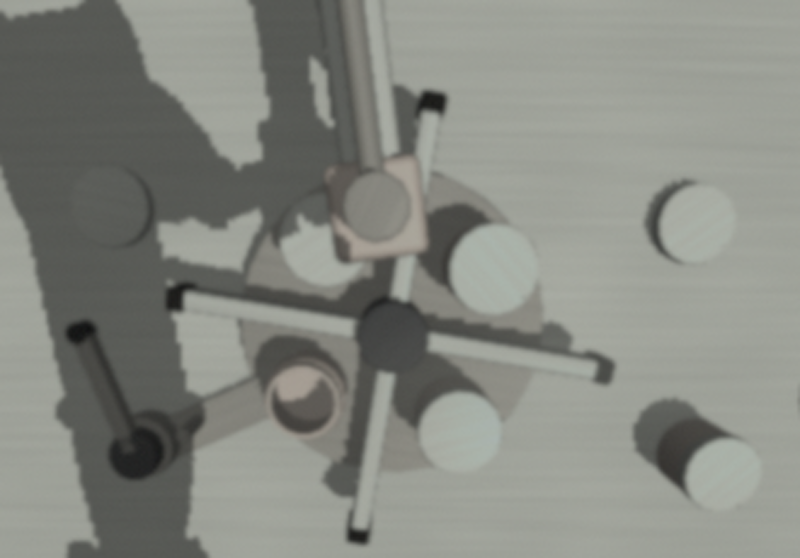

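The wheel has not moved at all (same picture) and no force was felt. I'll check where the tool actually went.

Run:
```python
from h import *
s=get_state(); print(s["width"],s["tcp_pos"],s["time"])
try:
    print(ctrl.movep(at(-79,.22),[0,1,0,0])); print(get_state()["tcp_pos"])
    print(ctrl.movel(at(-79,.12),max_speed=.2)); print(get_state()["tcp_pos"],at(-79,.12))
    print(ctrl.movel(at(-79,.055),max_speed=.2)); s=get_state();print(s["tcp_pos"],s["eef_rot"],s["time"])
except Exception as e: print(repr(e))
im,d=vision.grab_frame("scene"); cv2.imwrite("pics/s4.png",cv2.resize(im[60:285,100:400],(800,600),interpolation=cv2.INTER_CUBIC))
```

```text
-6.843894444864738e-05 [ 0.55902817 -0.10001373  0.37772123] 16.1417
False
[ 0.60109344 -0.23201589  0.22132696]
False
[ 0.60167163 -0.23292432  0.12196683] [np.float64(0.6004235514081977), np.float64(-0.233648279481301), 0.12]
False
[ 0.60136741 -0.23356739  0.05641887] [1.05557258e-04 9.99999680e-01 7.43497060e-05 7.89226591e-04] 18.125
```

View pics/s4.png

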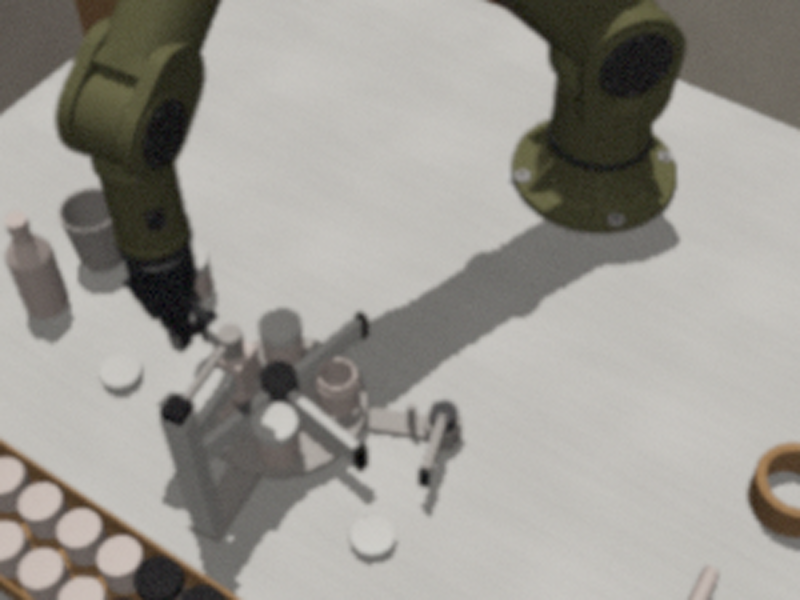

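Run:
```python
from h import *
for a in (-82,-85,-88,-91,-95,-99,-103):
    r=ctrl.movel(at(a),max_speed=.06); s=get_state()
    print(a,r,np.round(s["tcp_pos"],4),np.round(at(a),4),np.round(s["contact_force"],1),round(s["time"],2))
im,d=vision.grab_frame("scene"); cv2.imwrite("pics/s5.png",cv2.resize(im[160:235,130:230],(800,600),interpolation=cv2.INTER_CUBIC))
```

```text
-82 False [ 0.5938 -0.2353  0.0562] [ 0.5938 -0.2348  0.055 ] [ 0.3 -0.5 -0.3] 18.43
-85 False [ 0.5867 -0.2358  0.0552] [ 0.5872 -0.2355  0.055 ] [-0.2 -0.   0.9] 18.69
-88 False [ 0.5799 -0.2361  0.0549] [ 0.5805 -0.2359  0.055 ] [ 0.1 -0.8  0.1] 18.95
-91 False [ 0.5734 -0.2361  0.055 ] [ 0.5738 -0.236   0.055 ] [ 0.5  1.5 -0.5] 19.21
-95 False [ 0.5644 -0.2356  0.055 ] [ 0.5648 -0.2355  0.055 ] [ 0.4 -0.6  0.2] 19.51
-99 False [ 0.5555 -0.2345  0.0551] [ 0.556  -0.2344  0.055 ] [-0.5 -0.8 -0.7] 19.81
-103 False [ 0.5468 -0.2328  0.055 ] [ 0.5472 -0.2327  0.055 ] [-0.1 -0.  -0.6] 20.11
```

View pics/s5.png

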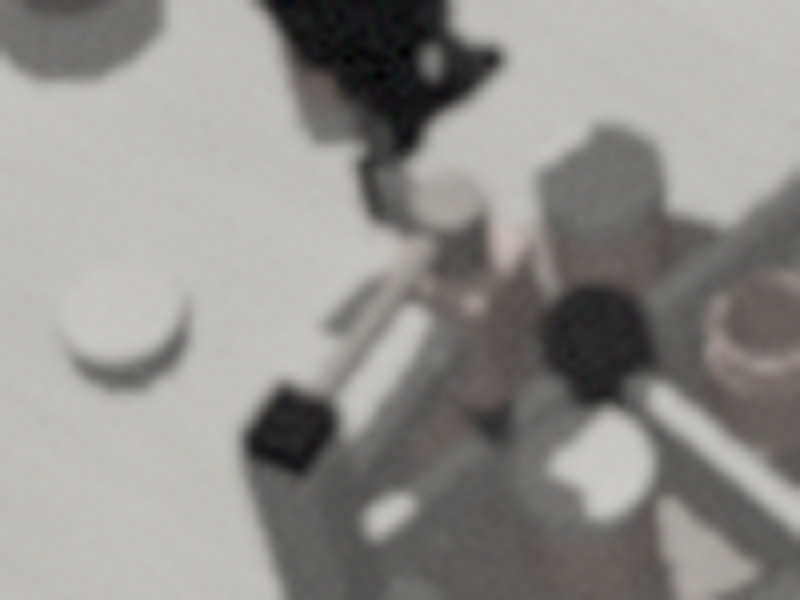

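Run:
```python
from h import *
s=get_state(); T=np.array(s["tcp_pos"])
for c,o,sc in(("scene",(130,160),8),("top",(190,105),5)):
    i=vision.camera_info(c)
    P=np.array([T,T+[0,0,.05],T+[0,0,.1],[.5531,-.2407,.073],[.576,-.108,.086]])
    uv=cv2.projectPoints(P,cv2.Rodrigues(np.array(i["R"]))[0],np.array(i["t"]),np.array(i["mtx"]),np.array(i["dist_coeffs"],float))[0].reshape(-1,2)
    print(c,np.round(uv,1),np.round((uv-o)*sc))
im,d=vision.grab_frame("scene"); ims=im
im,d=vision.grab_frame("wrist"); a=im[40:340,150:400]
im,d=vision.grab_frame("top"); b=im[130:220,260:360]
i=0
cv2.imwrite("pics/wt6.png",np.hstack([cv2.resize(a,(400,480)),cv2.resize(b,(400,480),interpolation=cv2.INTER_CUBIC)]))
```

```text
scene [[180.3 182.3]
 [178.2 172.6]
 [176.  162.3]
 [176.5 179. ]
 [204.  199.9]] [[403. 178.]
 [386. 101.]
 [368.  19.]
 [372. 152.]
 [592. 319.]]
top [[321.5 177.8]
 [324.1 176.3]
 [326.9 174.8]
 [325.  175.4]
 [282.2 167. ]] [[657. 364.]
 [670. 357.]
 [685. 349.]
 [675. 352.]
 [461. 310.]]
```

View pics/wt6.png

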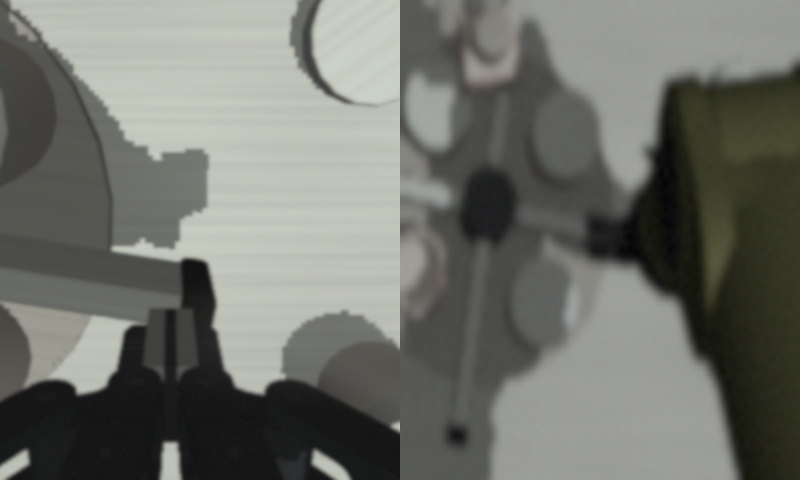

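The finger overlaps spoke R horizontally but feels no force, so I'll use wrist depth to get the real heights.

Run:
```python
from h import *
s=get_state(); im,d=vision.grab_frame("wrist"); K,D,R,t=wcam(s)
print(s["tcp_pos"],"TCP px",cv2.projectPoints(np.array([s["tcp_pos"]]),cv2.Rodrigues(R)[0],t,K,D)[0].ravel())
def dp(u,v):
    p=cv2.undistortPoints(np.array([[[u,v]]],float),K,D).reshape(2); z=d[v,u]; return np.round((np.r_[p,1]*z-t)@R,3)
# crop pixel -> full: u=150+x/1.6, v=40+y/1.6
for n,x,y in[("table",250,120),("spoke top?",100,290),("spoke low",100,260),("spoke near",160,300),("cap",195,275),("tipL",155,318),("tipR",183,318),("pad",158,345),("pad",160,360),("disc",60,220)]:
    u,v=int(150+x/1.6),int(40+y/1.6); print(n,(u,v),im[v,u],dp(u,v))
```

```text
[ 0.54744259 -0.23275947  0.05504472] TCP px [256.02302147 232.60759975]
table (306, 115) [184 195 191] [ 0.609 -0.267 -0.002]
spoke top? (212, 221) [101 106 104] [ 0.56 -0.21  0.07]
spoke low (212, 202) [74 77 76] [ 0.563 -0.208  0.048]
spoke near (250, 227) [101 106 104] [ 0.557 -0.23   0.07 ]
cap (271, 211) [19 19 18] [ 0.559 -0.241  0.052]
tipL (246, 238) [63 65 65] [ 0.558 -0.228  0.084]
tipR (264, 238) [64 66 65] [ 0.557 -0.237  0.083]
pad (248, 255) [63 65 65] [ 0.558 -0.23   0.1  ]
pad (250, 265) [62 65 64] [ 0.558 -0.231  0.109]
disc (187, 177) [82 87 87] [ 0.573 -0.19   0.028]
```

Depth shows the real fingertips ending at z≈0.08, about 23 mm above the reported TCP, so the finger passed over the spokes. I'll back off, go to TCP z=0.035, push a little and check.

Run:
```python
from h import *
p=at(-79,.075); ctrl.movel([*at(-103)[:2],.075],max_speed=.15); ctrl.movel(p,max_speed=.15); ctrl.movel(at(-79,.035),max_speed=.1)
print(get_state()["contact_force"])
arc(-79,-115,z=.035,fmax=15)
s=get_state(); im,d=vision.grab_frame("wrist"); K,D,R,t=wcam(s)
v,u=np.mgrid[0:384,0:512]; pp=cv2.undistortPoints(np.c_[u.ravel(),v.ravel()].astype(float),K,D).reshape(-1,2)
W=(np.c_[pp,np.ones(len(pp))]*d.reshape(-1,1)-t)@R
r=np.hypot(W[:,0]-H[0],W[:,1]-H[1]); m=(r>.105)&(r<.125)&(abs(W[:,2]-.071)<.004)&(d.ravel()>0)
a=np.degrees(np.arctan2(W[m,1]-H[1],W[m,0]-H[0])); print(m.sum(),np.percentile(a,[5,50,95]),s["time"])
a=im[40:340,150:400]; cv2.imwrite("pics/w7.png",cv2.resize(a,(400,480)))
```

```text
[-0.09589541 -0.48367096 -0.15190106]
-84 [ 0.5 -0.2  0.9]; -88 [ 0.2 -0.  -0.1]; -92 [-0.2 -0.1 -0.1]; -97 [ 0.5 -0.7 -0.6]; -102 [1.2 0.4 0.7]; -106 [ 0.8 -0.2 -0.4]; -110 [-0.6 -0.6  0.2]; -115 [-0.3  0.7 -0.4]; 579 [-125.13253586 -122.40199219 -110.82226068] 23.9
```

View pics/w7.png

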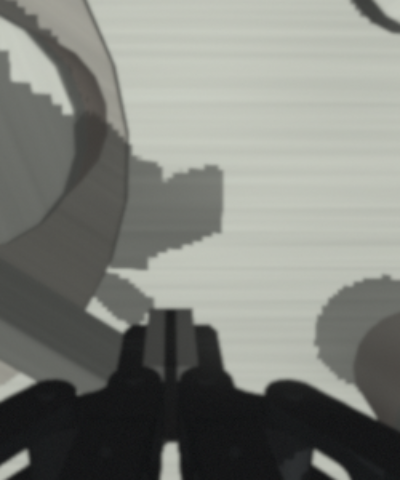

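The spoke is now at about -122°, 8° ahead of the finger, so the wheel is being pushed. I'll continue to just short of the goal, then measure the wheel angle from depth.

```bash
cat >> h.py <<'E'
VIEW=[0.54,-0.10,0.38]
def spokes():
    """median angle (deg, mod 90) of spoke tops seen from the wrist camera"""
    s=get_state(); im,d=vision.grab_frame("wrist"); K,D,R,t=wcam(s)
    v,u=np.mgrid[0:384,0:512]; pp=cv2.undistortPoints(np.c_[u.ravel(),v.ravel()].astype(float),K,D).reshape(-1,2)
    W=(np.c_[pp,np.ones(len(pp))]*d.reshape(-1,1)-t)@R
    r=np.hypot(W[:,0]-H[0],W[:,1]-H[1]); m=(r>.10)&(r<.136)&(abs(W[:,2]-.071)<.006)&(d.ravel()>0)
    a=np.degrees(np.arctan2(W[m,1]-H[1],W[m,0]-H[0]))
    ph=np.degrees(np.angle(np.exp(4j*np.radians(a)).mean()))/4
    for k in range(4):
        c=ph+90*k; e=(a-c+180)%360-180; e=e[abs(e)<10]
        if len(e): print("spoke",round(((c+np.median(e))+180)%360-180,2),len(e))
    return im,s,W.reshape(384,512,3)
E
python3 - <<'E'
from h import *
if arc(-115,-203,z=.035,fmax=15):
    ctrl.movel(at(-197,.035),max_speed=.1); ctrl.movel(at(-197,.2),max_speed=.25)
    ctrl.movep(VIEW,[0,1,0,0]); im,s,W=spokes(); cv2.imwrite("pics/w8.png",im)
    vision.grab_frame("scene"); 
    for c in("wrist","scene"):
        for n in("jar_open","jar_lid_a"):
            for r in models.recognise(c,n)[:4]:
                p=[r["point"]]; w=wworld(s,p,.086)[0] if c=="wrist" else world(c,p,.08)[0]
                e=w[:2]-H; print(c,n,round(r["p"],2),np.round(p),np.round(w,3),round(np.hypot(*e),3),round(np.degrees(np.arctan2(e[1],e[0])),1))
print(get_state()["time"])
E
```

```text
-120 [ 0.5 -0.1  0.3]; -125 [-0.5  0.7 -0.5]; -130 [ 0.5 -0.1  1. ]; -135 [ 0.7  0.3 -0.7]; -139 [-0.9 -0.3  0.3]; -144 [ 0.8 -0.7 -0.4]; -149 [-0.2 -0.   1.4]; -154 [-0.3 -0.4 -0.2]; -159 [ 0.5 -0.3  0.3]; -164 [ 4.3  1.2 -1.4]; -169 [ 5.8  1.3 -2.2]; -174 [ 7.7  0.2 -3.4]; -179 [-0.4 -0.3  0.4]; -183 [-0.1 -0.9 -0.2]; -188 [-0.6 -0.4  0.4]; -193 [-0.8 -0.7 -0.3]; -198 [0.4 0.5 0. ]; -203 [-0.2  0.1  0.1]; spoke -35.45 261
spoke 55.68 247
spoke 145.21 186
spoke -125.96 189
wrist jar_open 0.47 [[260. 117.]] [ 0.585 -0.105  0.086] 0.01 18.1
wrist jar_open 0.44 [[387.  79.]] [ 0.638 -0.281  0.086] 0.184 -70.3
wrist jar_open 0.23 [[479. 168.]] [ 0.513 -0.438  0.086] 0.336 -100.8
wrist jar_lid_a 0.89 [[311. 113.]] [ 0.592 -0.177  0.086] 0.071 -77.2
wrist jar_lid_a 0.85 [[214. 135.]] [ 0.56  -0.039  0.086] 0.071 103.0
wrist jar_lid_a 0.85 [[273. 172.]] [ 0.505 -0.125  0.086] 0.073 -166.7
scene jar_open 0.67 [[198. 226.]] [ 0.659 -0.069  0.08 ] 0.092 25.5
scene jar_lid_a 0.89 [[224. 212.]] [ 0.573 -0.032  0.08 ] 0.076 91.9
scene jar_lid_a 0.85 [[215. 188.]] [ 0.517 -0.11   0.08 ] 0.059 -177.8
31.2667
```

Run:
```python
from h import *
im,s,W=spokes()
pol=lambda c:(round(np.hypot(*(c-H)),4),round(np.degrees(np.arctan2(*(c-H)[::-1])),2))
m=((abs(W[...,2]-.091)<.005)&(np.hypot(W[...,0]-H[0],W[...,1]-H[1])<.12)).astype(np.uint8)
n,l,st,_=cv2.connectedComponentsWithStats(m)
for k in range(1,n):
    if st[k,4]>60:
        q=W[l==k][:,:2].astype(np.float32); c,r=cv2.minEnclosingCircle(q); print("top",st[k,4],"r",round(r,4),np.round(c,4),"polar",pol(np.array(c)),"centroid",pol(q.mean(0)))
z=W[...,2]; print("hub",W[(abs(z-.085)<.004)&(np.hypot(W[...,0]-H[0],W[...,1]-H[1])<.03)].mean(0))
q=W[(z>.17)&(z<.26)&(W[...,0]>.6)]; print(len(q),q.min(0),q.max(0))
for a in np.arange(.6,.78,.015):
    w=q[(q[:,0]>=a)&(q[:,0]<a+.015)]
    if len(w)>5: print(round(a,3),len(w),"y",np.round([w[:,1].min(),w[:,1].max()],4),"z",np.round(np.median(w[:,2]),3))
cv2.imwrite("pics/w9.png",cv2.resize(im[:260,80:430],(800,594),interpolation=cv2.INTER_CUBIC))
```

```text
spoke -35.43 256
spoke 55.63 247
spoke 145.29 181
spoke -125.97 190
top 1068 r 0.0266 [ 0.5894 -0.1767] polar (np.float64(0.07), np.float64(-78.93)) centroid (np.float64(0.0701), np.float64(-78.72))
top 1047 r 0.0265 [ 0.5578 -0.0369] polar (np.float64(0.0734), np.float64(104.32)) centroid (np.float64(0.0731), np.float64(104.0))
top 950 r 0.0264 [ 0.5028 -0.1232] polar (np.float64(0.0748), np.float64(-168.3)) centroid (np.float64(0.0742), np.float64(-168.23))
hub [ 0.57463275 -0.10815489  0.08400562]
2917 [ 0.62103565 -0.12084695  0.17162807] [ 0.70574693 -0.07710571  0.24597984]
0.615 321 y [-0.1208 -0.0806] z 0.213
0.63 746 y [-0.1198 -0.0788] z 0.242
0.645 587 y [-0.1176 -0.0771] z 0.241
0.66 461 y [-0.1155 -0.0792] z 0.213
0.675 459 y [-0.1078 -0.0799] z 0.202
0.69 335 y [-0.1057 -0.0781] z 0.202
0.705 8 y [-0.1037 -0.0772] z 0.2
```

View pics/w9.png

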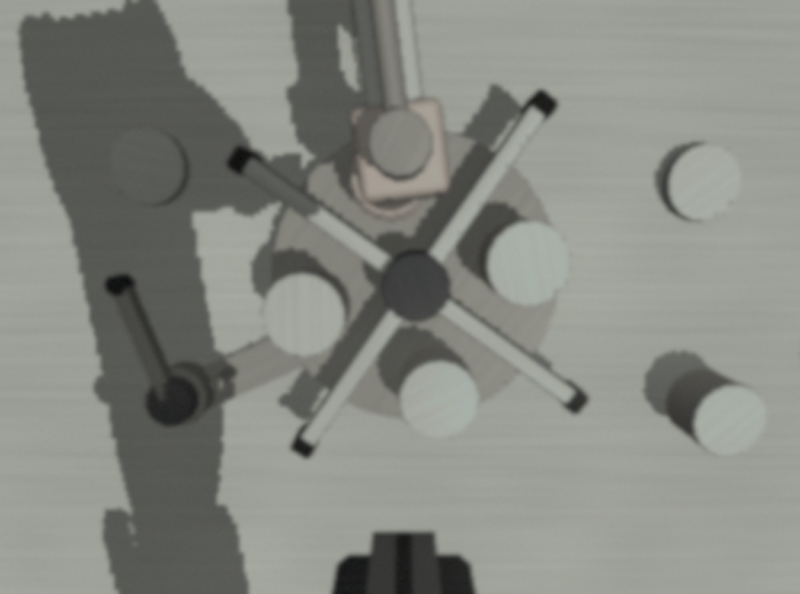

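The last view shows all jars upright and the open jar's rim just visible under the nozzle at about (395,210). The spokes form an X and the lever is still open. Next I'll refine the nozzle bearing and the jar lag from the depth data already stored.

```bash
cat > an.py <<'E'
from h import *; import pickle
def fit(W,tag):
    z=W[...,2]; near=np.hypot(W[...,0]-H[0],W[...,1]-H[1])
    q=W[(abs(z-.086)<.005)&(near<.028)][:,:2]; hc=np.array(cv2.minEnclosingCircle(q.astype(np.float32))[0]) if len(q)>5 else H
    # spoke lines: opposite spoke tops -> centre
    sp=W[(abs(z-.071)<.005)&(near>.10)&(near<.137)][:,:2]; a=np.degrees(np.arctan2(*(sp-H).T[::-1])); 
    ph=np.degrees(np.angle(np.exp(4j*np.radians(a)).mean()))/4
    g=[sp[abs((a-ph-90*k+180)%360-180)<10] for k in range(4)]
    L=[]
    for k in (0,1):
        if len(g[k])<8 or len(g[k+2])<8: continue
        p,qq=np.median(g[k],0),np.median(g[k+2],0); d=(qq-p)/np.linalg.norm(qq-p); L.append((np.array([-d[1],d[0]]),p)); print(tag,"line ang",round(np.degrees(np.arctan2(-d[1],-d[0])),2))
    C=np.linalg.solve(np.array([l[0] for l in L]),[l[0]@l[1] for l in L]) if len(L)==2 else hc
    pol=lambda c:(round(np.hypot(*(c-C)),4),round(np.degrees(np.arctan2(*(c-C)[::-1])),2))
    print(tag,"centre",C,"hubcircle",hc)
    m=((abs(z-.092)<.006)&(near<.12)&(near>.035)).astype(np.uint8); n,l,st,_=cv2.connectedComponentsWithStats(m)
    for k in range(1,n):
        if st[k,4]>25:
            q=W[l==k][:,:2].astype(np.float32); c,r=cv2.minEnclosingCircle(q); print(tag,"lid",st[k,4],round(r,4),pol(np.array(c)),pol(q.mean(0)))
    for lo,hi,n in((.235,.252,"high"),(.190,.215,"arm")):
        q=W[(z>lo)&(z<hi)&(W[...,0]>.6)&(abs(W[...,1]+.09)<.05)][:,:2].astype(np.float32)
        if len(q)>20:
            vx,vy,x,y=cv2.fitLine(q,cv2.DIST_HUBER,0,.01,.01).ravel(); c,r=cv2.minEnclosingCircle(q); print(tag,n,len(q),"mean",q.mean(0),pol(q.mean(0)),"dir",round(np.degrees(np.arctan(vy/vx)),2),"circ",round(r,3),pol(np.array(c)))
E
python3 - <<'E'
from an import *
v,u=np.mgrid[0:384,0:512]; uv=np.c_[u.ravel(),v.ravel()].astype(float)
def wr(f):
    st=pickle.load(open(f+".pkl","rb")); d=np.load(f+".npy"); K,D,R,t=wcam(st); p=cv2.undistortPoints(uv,K,D).reshape(-1,2)
    return ((np.c_[p,np.ones(len(p))]*d.reshape(-1,1)-t)@R).reshape(384,512,3)
fit(wr("w1"),"w1"); fit(wr("w2"),"w2")
im,s,W=spokes(); fit(W,"now")
Ds=[vision.grab_frame("top")[1] for _ in range(3)]
fit(world("top",uv,depth=np.median(Ds,0).ravel()).reshape(384,512,3),"topnow")
E
```

```text
w1 line ang 80.45
w1 centre [ 0.5738557  -0.10800287] hubcircle [ 0.5738557  -0.10800287]
w1 lid 1324 0.0267 (np.float64(0.0689), np.float64(34.95)) (np.float64(0.0689), np.float64(36.38))
w1 lid 1421 0.0269 (np.float64(0.0706), np.float64(-55.11)) (np.float64(0.0702), np.float64(-54.85))
w1 lid 1160 0.0265 (np.float64(0.0696), np.float64(-143.8)) (np.float64(0.0693), np.float64(-143.96))
w1 arm 836 mean [ 0.6280205  -0.09923466] (np.float64(0.0549), np.float64(9.2)) dir -87.52 circ 0.021 (np.float64(0.0599), np.float64(7.84))
w2 line ang -9.09
w2 line ang 80.36
w2 centre [ 0.57491283 -0.10776034] hubcircle [ 0.57429016 -0.10832673]
w2 lid 745 0.0263 (np.float64(0.068), np.float64(35.3)) (np.float64(0.0704), np.float64(40.52))
w2 lid 1066 0.0265 (np.float64(0.0699), np.float64(-55.18)) (np.float64(0.0702), np.float64(-55.33))
w2 lid 946 0.0266 (np.float64(0.071), np.float64(-144.08)) (np.float64(0.0704), np.float64(-143.77))
w2 high 1296 mean [ 0.6661122  -0.09587288] (np.float64(0.092), np.float64(7.43)) dir 7.73 circ 0.043 (np.float64(0.1), np.float64(7.56))
w2 arm 1916 mean [ 0.67
[... 755 characters left out ...]
633 mean [ 0.65908575 -0.09613335] (np.float64(0.0857), np.float64(7.58)) dir 12.8 circ 0.045 (np.float64(0.0916), np.float64(7.21))
topnow centre [ 0.56202567 -0.09362068] hubcircle [ 0.56202567 -0.09362068]
topnow lid 226 0.0264 (np.float64(0.058), np.float64(93.32)) (np.float64(0.0585), np.float64(93.67))
topnow lid 35 0.0189 (np.float64(0.0642), np.float64(-169.02)) (np.float64(0.064), np.float64(-171.56))
topnow high 113 mean [ 0.73750067 -0.08459179] (np.float64(0.1757), np.float64(2.95)) dir 7.73 circ 0.025 (np.float64(0.1711), np.float64(3.85))
topnow arm 52 mean [ 0.72634345 -0.08127972] (np.float64(0.1648), np.float64(4.3)) dir 62.31 circ 0.021 (np.float64(0.165), np.float64(4.94))
```

```bash
cat >> an.py <<'E'
def rim(W,C,r=.026):
    """angle/radius of open jar from visible outer rim points (z~.086)"""
    from scipy.optimize import least_squares
    z=W[...,2]; e=W[...,:2]-C; a=np.degrees(np.arctan2(e[...,1],e[...,0])); rr=np.hypot(e[...,0],e[...,1])
    q=W[(abs(z-.0855)<.004)&(abs(a-9)<35)&(rr>.03)&(rr<.115)][:,:2]
    if len(q)<15: print("rim pts",len(q)); return
    f=least_squares(lambda c:np.hypot(*(q-c).T)-.0235,[C[0]+.069,C[1]+.012],loss="soft_l1",f_scale=.002)
    c=f.x-C; print("rim",len(q),np.hypot(*c),np.degrees(np.arctan2(c[1],c[0])))
E
python3 - <<'E'
from an import *
C=np.array([.5743,-.1077])
im,s,W=spokes(); rim(W,C)
ctrl.movep(at(-195,.2),[0,1,0,0]); ctrl.movel(at(-195,.035),max_speed=.15)
ctrl.movel(at(-201.5,.035),max_speed=.05); arc(-201.5,-208.2,step=3.4,v=.025,z=.035,fmax=15)
ctrl.movel(at(-200,.035),max_speed=.05); ctrl.movel(at(-200,.2),max_speed=.2); ctrl.movep(VIEW,[0,1,0,0])
im,s,W=spokes(); fit(W,"now"); rim(W,C); print(s["time"])
cv2.imwrite("pics/w10.png",im)
E
```

```text
spoke -35.33 255
spoke 55.58 242
spoke 145.32 183
spoke -125.99 189
rim 82 0.07065235352344773 12.479835738495966
-205 [ 0.1 -0.4 -0.1]; -208 [ 0.6  0.  -0.5]; spoke -38.92 258
spoke 52.17 248
spoke 141.86 183
spoke -129.24 185
now line ang -38.58
now line ang 51.42
now centre [ 0.57460521 -0.10744664] hubcircle [ 0.57420713 -0.10849192]
now lid 1071 0.0266 (np.float64(0.071), np.float64(-81.25)) (np.float64(0.0709), np.float64(-81.14))
now lid 1068 0.0267 (np.float64(0.0727), np.float64(99.93)) (np.float64(0.0722), np.float64(99.66))
now lid 954 0.0266 (np.float64(0.0735), np.float64(-171.15)) (np.float64(0.0729), np.float64(-170.99))
now high 1150 mean [ 0.6558108  -0.09719816] (np.float64(0.0818), np.float64(7.19)) dir 7.69 circ 0.033 (np.float64(0.0888), np.float64(7.36))
now arm 1627 mean [ 0.65844244 -0.09612598] (np.float64(0.0846), np.float64(7.69)) dir 13.2 circ 0.044 (np.float64(0.0901), np.float64(7.28))
rim 44 0.07077022302589364 9.9497006860467
37.3
```

```bash
cat >> an.py <<'E'
def lever(W):
    z=W[...,2]; q=W[(z>.046)&(z<.062)&(W[...,0]>.45)&(W[...,0]<.62)&(W[...,1]>.0)&(W[...,1]<.13)][:,:2].astype(np.float32)
    P=np.array([.490,.067]); e=q-P; r=np.hypot(*e.T); s=(r>.03)&(r<.095)
    b=np.median(np.degrees(np.arctan2(e[s,1],e[s,0])));
    vx,vy,x,y=cv2.fitLine(q[s],cv2.DIST_HUBER,0,.01,.01).ravel(); post=q[r<.024]
    print("lever n",len(q),s.sum(),"bearing",b,"fit",np.degrees(np.arctan2(vy,vx)),"on",x,y,"rmax",r[s].max(),"post",len(post),post.mean(0) if len(post) else "", cv2.minEnclosingCircle(post)[0] if len(post)>5 else "")
E
python3 - <<'E'
from an import *
C=np.array([.5745,-.1077])
ctrl.movep(at(-198,.2),[0,1,0,0]); ctrl.movel(at(-198,.035),max_speed=.15)
ctrl.movel(at(-206.5,.035),max_speed=.05); ctrl.movel(at(-209.9,.035),max_speed=.025)
ctrl.movel(at(-202,.035),max_speed=.05); ctrl.movel(at(-202,.2),max_speed=.2); ctrl.movep(VIEW,[0,1,0,0])
im,s,W=spokes(); fit(W,"now"); rim(W,C); lever(W); print(s["time"])
E
```

```text
spoke -40.68 258
spoke 50.34 247
spoke 140.19 185
spoke -130.93 183
now line ang -40.13
now line ang 49.62
now centre [ 0.57439039 -0.10785718] hubcircle [ 0.57425976 -0.10803711]
now lid 1076 0.0264 (np.float64(0.0707), np.float64(-82.54)) (np.float64(0.0704), np.float64(-82.53))
now lid 1071 0.0265 (np.float64(0.0731), np.float64(97.74)) (np.float64(0.0726), np.float64(97.56))
now lid 949 0.0265 (np.float64(0.0734), np.float64(-173.14)) (np.float64(0.0725), np.float64(-173.13))
now high 1153 mean [ 0.6558743  -0.09710744] (np.float64(0.0822), np.float64(7.52)) dir 8.07 circ 0.033 (np.float64(0.089), np.float64(7.63))
now arm 1627 mean [ 0.65843433 -0.09620312] (np.float64(0.0848), np.float64(7.89)) dir 6.95 circ 0.044 (np.float64(0.0904), np.float64(7.58))
rim 41 0.07059091745268557 8.057904962920329
lever n 785 379 bearing 17.2008305842874 fit 20.063599 on 0.55831033 0.08827078 rmax 0.09464842760128545 post 375 [0.4929023  0.06764606] (0.4940109848976135, 0.06814267486333847)
42.7083
```

The jar is at about 7.6–8° and the nozzle at 7.6°, so it is centred. Now the lever: pivot (0.493, 0.066), bar at about 19.5°.

Run:
```python
from an import *
P=np.array([.493,.066]); L=.05
def lp(deg,p=.021,z=.018):
    a=np.radians(deg); c=P+L*np.array([np.cos(a),np.sin(a)])+p*np.array([-np.sin(a),np.cos(a)]); return [*c,z]
ctrl.movep(lp(19.5,.045,.2),[0,1,0,0]); ctrl.movel(lp(19.5,.045),max_speed=.2)
print("down",np.round(get_state()["contact_force"],1)); ctrl.movel(lp(17),max_speed=.08)
a=17
while a>-90:
    a-=5 if a>-25 else 2
    ctrl.movel(lp(a),max_speed=.08 if a>-25 else .04); s=get_state(); f=np.linalg.norm(s["contact_force"])
    e=np.linalg.norm(np.array(s["tcp_pos"])-lp(a))
    if f>3 or a<-45: print(a,round(f,1),round(e,4),end="; ")
    if f>7 or s["time"]>60: break
print(a,np.round(s["tcp_pos"],3),s["time"])
ctrl.movel(lp(a+5,.045),max_speed=.1); p=lp(a+5,.045,.2); ctrl.movel(p,max_speed=.25); ctrl.movep(VIEW,[0,1,0,0])
im,s,W=spokes(); lever(W); rim(W,np.array([.5745,-.1077])); cv2.imwrite("pics/w11.png",im); print(s["time"])
```

```text
down [ 0.7 -0.4  0.2]
-46 4.9 0.0014; -48 8.5 0.003; -48 [0.543 0.046 0.018] 50.1667
spoke -40.7 255
spoke 50.34 248
spoke 140.14 189
spoke -130.92 180
lever n 748 352 bearing -43.04026456142321 fit -41.46726 on 0.5386588 0.02047862 rmax 0.09481440176779289 post 368 [0.49248165 0.06594729] (0.49276629090309143, 0.06451501697301865)
rim 41 0.07053644731045193 8.048230234050363
52.4417
```

Run:
```python
from an import *
im,s,W=spokes(); z=W[...,2]
P=np.array([.493,.066]); e=W[...,:2]-P; r=np.hypot(e[...,0],e[...,1]); a=np.degrees(np.arctan2(e[...,1],e[...,0]))
m=(z>.044)&(z<.062)&(r>.026)&(r<.1)
for lo in np.arange(.026,.1,.006):
    k=m&(r>=lo)&(r<lo+.006)
    if k.sum(): print(round(lo,3),k.sum(),np.round(np.percentile(a[k],[0,10,50,90,100]),1))
im0=pickle.load(open("w2.pkl","rb")); d=np.load("w2.npy"); K,D,R,t=wcam(im0); v,u=np.mgrid[0:384,0:512]
p=cv2.undistortPoints(np.c_[u.ravel(),v.ravel()].astype(float),K,D).reshape(-1,2); W0=(np.c_[p,np.ones(len(p))]*d.reshape(-1,1)-t)@R
e0=W0[:,:2]-P; r0=np.hypot(*e0.T); a0=np.degrees(np.arctan2(e0[:,1],e0[:,0])); k=(r0>.028)&(r0<.05)&(W0[:,2]>.04)&(W0[:,2]<.06)
print("pin w2",[(round(x,1)) for x in np.sort(a0[k&(a0<-20)])][::3],"bar w2",np.median(a0[k&(a0>-20)]), "pin r",np.median(r0[k&(a0<-20)]))
print(s["time"])
```

```text
spoke -40.71 254
spoke 50.37 247
spoke 140.07 184
spoke -130.99 180
0.026 28 [-72.8 -53.5 -44.1 -34.2 -31.7]
0.032 48 [-78.2 -73.8 -51.6 -38.3 -34.5]
0.038 45 [-74.2 -69.7 -47.9 -37.  -34.7]
0.044 28 [-50.5 -49.4 -43.8 -38.2 -37.1]
0.05 31 [-50.  -48.8 -44.1 -38.7 -37. ]
0.056 27 [-49.6 -48.6 -43.3 -38.6 -37.6]
0.062 31 [-48.4 -47.6 -43.6 -39.6 -38.5]
0.068 29 [-48.2 -47.6 -43.9 -40.4 -38.8]
0.074 25 [-48.  -47.1 -43.4 -39.7 -39.1]
0.08 38 [-103.   -99.5  -44.6  -40.6  -39.2]
0.086 47 [-99.1 -95.1 -44.1 -40.5 -38.9]
0.092 5 [-93.  -92.3 -89.7 -62.2 -43.9]
0.098 1 [-88.5 -88.5 -88.5 -88.5 -88.5]
pin w2 [np.float64(-76.2), np.float64(-75.4), np.float64(-73.7), np.float64(-72.8), np.float64(-71.4), np.float64(-70.8), np.float64(-69.2), np.float64(-67.8), np.float64(-67.4), np.float64(-66.2), np.float64(-65.2), np.float64(-64.8), np.float64(-63.1)] bar w2 19.134941359951696 pin r 0.03792173888067061
52.4917
```

Depth shows the bar at -44°, but the pin (centre ≈ -69.5°, edge at -62°) would stop it at about -53°. There is still a gap, so something else raised the force. I'll retry with the gripper turned 90° so its wide side clears the jars, and log the force vectors.

Run:
```python
from an import *
P=np.array([.493,.066]); L=.045; q=[0,.70710678,.70710678,0]
def lp(deg,p=.021,z=.019):
    a=np.radians(deg); c=P+L*np.array([np.cos(a),np.sin(a)])+p*np.array([-np.sin(a),np.cos(a)]); return [*c,z]
print(ctrl.ik(lp(-36,.045,.15),q))
ctrl.movep(lp(-36,.045,.15),q); ctrl.movel(lp(-36,.045),max_speed=.15); ctrl.movel(lp(-36,.026),max_speed=.08)
a=-36
while a>-64:
    a-=2
    ctrl.movel(lp(a),max_speed=.05); s=get_state(); F=np.array(s["contact_force"]); f=np.linalg.norm(F)
    print(a,np.round(F,1),round(np.linalg.norm(np.array(s["tcp_pos"])-lp(a)),4),end="; ")
    if f>12 or s["time"]>61: break
print(s["time"])
ctrl.movel(lp(a+5,.045),max_speed=.12); ctrl.movel(lp(a+5,.045,.15),max_speed=.25); ctrl.movep(VIEW,[0,1,0,0])
im,s,W=spokes(); lever(W); rim(W,np.array([.5745,-.1077])); z=W[...,2]
e=W[...,:2]-P; r=np.hypot(e[...,0],e[...,1]); A=np.degrees(np.arctan2(e[...,1],e[...,0]))
for lo,hi in((.032,.044),(.05,.08)):
    k=(z>.044)&(z<.062)&(r>=lo)&(r<hi)&(A>-85); print(lo,np.round(np.percentile(A[k],[0,10,25,50,75,90,100]),1))
print(s["time"])
```

```text
[ 0.48623805  0.67803176 -1.13387471  1.75434291  0.67005663  1.15587821
 -0.85354894]
-38 [0.7 0.3 0.1] 0.0003; -40 [-0.4 -0.3  0.7] 0.0001; -42 [-0.5  0.3  0.4] 0.0001; -44 [0.5 0.3 0.7] 0.0001; -46 [ 0.7  4.2 -0.8] 0.0009; -48 [ 1.3  6.9 -3.1] 0.0023; -50 [ 3.8 10.2 -5. ] 0.0039; -52 [ 5.  13.  -7.6] 0.0054; 57.1
spoke -40.68 246
spoke 50.34 249
spoke 140.09 184
spoke -130.96 181
lever n 752 357 bearing -43.04716355847689 fit -37.322956 on 0.5337784 0.02507222 rmax 0.094863408138979 post 368 [0.49241415 0.06605837] (0.4938203692436218, 0.0654042661190033)
rim 44 0.07065822284059031 8.2179870389213
0.032 [-77.8 -72.8 -67.3 -49.2 -41.8 -37.4 -33.9]
0.05 [-49.8 -48.  -46.4 -43.6 -40.9 -39.2 -37.4]
59.25
```

Two different grips and radii both blocked at the same lever angle (-44°) with 8–14 N. I'll check directly for a gap between bar and pin along a circle at r = 38 mm.

Run:
```python
from an import *
s=get_state(); im,d=vision.grab_frame("wrist"); K,D,R,t=wcam(s); P=np.array([.493,.066]); g=cv2.cvtColor(im,cv2.COLOR_BGR2GRAY)
C=-R.T@t; print("cam",C)
A=np.radians(np.arange(-84,-24,3))
for r in(.033,.038,.043):
    X=np.c_[P[0]+r*np.cos(A),P[1]+r*np.sin(A),np.full(len(A),.0525)]
    uv=cv2.projectPoints(X,cv2.Rodrigues(R)[0],t,K,D)[0].reshape(-1,2); c=X@R.T+t
    out=[]
    for (u,v),cc in zip(uv,c):
        u,v=int(round(u)),int(round(v)); w=C+(X[len(out)]-C)*(d[v,u]/cc[2]); out.append((round(w[2]*1000),int(g[v,u])))
    print(r,[f"{int(round(np.degrees(a)))}:{o[0]}/{o[1]}" for a,o in zip(A,out)])
W0=np.round(uv[[0,-1]]); print(W0)
x0,x1=int(uv[:,0].min())-8,int(uv[:,0].max())+8; y0,y1=int(uv[:,1].min())-18,int(uv[:,1].max())+8
print(x0,y0); print("\n".join(" ".join("%3d"%q for q in row) for row in g[y0:y1,x0:x1]))
```

```text
cam [ 0.61256053 -0.09964721  0.53921342]
0.033 ['-84:7/68', '-81:6/68', '-78:9/58', '-75:9/62', '-72:50/65', '-69:50/62', '-66:51/67', '-63:13/58', '-60:13/59', '-57:12/55', '-54:52/64', '-51:51/69', '-48:52/72', '-45:51/72', '-42:51/71', '-39:51/71', '-36:52/71', '-33:51/71', '-30:-2/77', '-27:-2/75']
0.038 ['-84:6/73', '-81:6/74', '-78:7/72', '-75:52/71', '-72:50/72', '-69:50/72', '-66:51/69', '-63:49/67', '-60:6/70', '-57:7/71', '-54:37/66', '-51:51/68', '-48:52/72', '-45:52/73', '-42:51/72', '-39:50/72', '-36:50/75', '-33:1/85', '-30:-1/86', '-27:-1/89']
0.043 ['-84:8/73', '-81:8/74', '-78:7/72', '-75:5/70', '-72:47/61', '-69:45/52', '-66:45/57', '-63:40/58', '-60:31/66', '-57:7/72', '-54:5/65', '-51:50/67', '-48:51/72', '-45:50/74', '-42:50/72', '-39:51/75', '-36:50/80', '-33:-1/88', '-30:0/90', '-27:-2/90']
[[180. 172.]
 [164. 151.]]
155 133
 91  91  91  91  90  92  91  91  90  91  90  91  90  91  91  91  91  91  91  91  91  92  91  92  91  91  91  89  85  71  54  44
 90  90  91  90  91  91  91  91  91  91  91  91  92  92  91  92  91  91  90  91  92  92  91  91  91  91  90  88
[... 5076 characters left out ...]
  51  61  69  72  72  73  75  78  80  84  87  94 117 143 155
 54  60  60  49  44  39  39  38  35  32  32  44  59  68  68  61  53  54  63  70  74  75  77  80  84  86  87  89  95 115 141 154
 46  50  48  42  39  38  37  38  34  32  34  47  63  69  66  59  53  60  71  74  79  81  84  86  88  88  90  89  92 106 130 150
 40  41  40  39  37  38  38  36  35  32  38  51  65  69  65  57  59  70  77  81  84  86  87  88  88  89  90  88  90  99 122 148
 38  37  37  38  38  36  38  38  33  34  42  58  67  68  65  62  71  79  85  86  88  87  89  88  88  88  89  89  89  98 121 146
 37  37  35  36  37  38  37  35  35  39  51  63  69  68  67  72  80  85  88  87  88  88  89  89  88  88  88  88  90  97 121 147
```

Run:
```python
from an import *
P=np.array([.493,.066])
def lp(deg,p=.021,z=.019,L=.05):
    a=np.radians(deg); c=P+L*np.array([np.cos(a),np.sin(a)])+p*np.array([-np.sin(a),np.cos(a)]); return [*c,z]
s=get_state(); print("now",np.round(s["qpos"],2))
for L,z in((.05,.018),(.08,.026)):
  for yaw in(0,45,90,-90,180):
    y=np.radians(yaw)/2; q=[0,np.cos(y),np.sin(y),0]
    for a in(15,-44,-56):
        r=ctrl.ik(lp(a,.023,z,L),q); print(L,yaw,a,None if r is None else np.round(r,2))
im,s,W=spokes(); fit(W,"now")
# clutter near lever: points above .02 within box
z=W[...,2]; m=(z>.02)&(W[...,0]>.5)&(W[...,0]<.60)&(W[...,1]>-.012)&(W[...,1]<.06)
g=np.full((12,16),-1)
for x,y,zz in W[m]: 
    i,j=int((x-.5)/.00834),int((y+.012)/.0046)
    if 0<=i<12 and 0<=j<16: g[i,j]=max(g[i,j],int(zz*1000))
print(g[::-1,::-1])
```

```text
now [ 0.71  0.39 -0.9   1.37  0.3   1.53 -1.74]
0.05 0 15 [ 0.19  0.69 -0.67  1.94  0.63  0.73 -2.42]
0.05 0 -44 [ 0.28  0.69 -0.65  1.93  0.62  0.73 -2.31]
0.05 0 -56 [ 0.3   0.68 -0.65  1.95  0.62  0.72 -2.3 ]
0.05 45 15 [ 0.25  0.72 -0.77  1.94  0.71  0.78 -1.72]
0.05 45 -44 [ 0.34  0.72 -0.76  1.93  0.71  0.78 -1.61]
0.05 45 -56 [ 0.36  0.72 -0.76  1.94  0.71  0.77 -1.6 ]
0.05 90 15 [ 0.3   0.75 -0.86  1.93  0.78  0.83 -1.  ]
0.05 90 -44 [ 0.42  0.77 -0.91  1.93  0.81  0.86 -0.93]
0.05 90 -56 [ 0.44  0.77 -0.91  1.94  0.82  0.85 -0.92]
0.05 -90 15 [-0.58  0.69  0.55  1.95 -0.57  0.67 -2.81]
0.05 -90 -44 [-0.48  0.69  0.55  1.94 -0.57  0.67 -2.71]
0.05 -90 -56 [-0.34  0.64  0.36  1.95 -0.37  0.61 -2.88]
0.05 180 15 [ 0.45  0.93 -1.23  1.93  1.02  1.09  0.34]
0.05 180 -44 [ 0.59  1.05 -1.41  1.93  1.12  1.26  0.35]
0.05 180 -56 [ 0.62  1.05 -1.41  1.94  1.12  1.25  0.36]
0.08 0 15 [ 0.18  0.71 -0.67  1.85  0.6   0.79 -2.38]
0.08 0 -44 [ 0.32  0.7  -0.66  1.87  0.6   0.78 -2.24]
0.08 0 -56 [ 0.35  0.69 -0.66  1.9   0.6   0.76 -2.22]
0.08 45 15 [ 0.23  0.74 -0.77  1.85  0.68  0.84 -1
[... 1303 characters left out ...]
(0.0854), np.float64(8.02)) dir 10.71 circ 0.044 (np.float64(0.0905), np.float64(7.49))
[[-1 -1 -1 -1 -1 -1 -1 -1 -1 -1 -1 -1 -1 -1 -1 28]
 [-1 -1 -1 -1 -1 -1 -1 -1 -1 -1 -1 -1 -1 -1 26 29]
 [-1 -1 -1 -1 -1 -1 -1 -1 -1 -1 -1 -1 -1 -1 29 28]
 [-1 -1 -1 -1 -1 -1 -1 -1 -1 -1 -1 -1 -1 -1 -1 90]
 [-1 -1 -1 -1 -1 -1 -1 -1 -1 -1 56 57 56 -1 -1 91]
 [-1 -1 -1 -1 -1 -1 -1 -1 -1 51 56 56 57 56 -1 91]
 [-1 -1 -1 -1 -1 -1 -1 51 52 52 52 54 55 -1 -1 -1]
 [-1 -1 -1 -1 -1 -1 52 53 52 53 51 -1 -1 -1 -1 -1]
 [-1 -1 -1 -1 51 53 54 53 52 50 -1 -1 -1 -1 -1 -1]
 [-1 -1 52 52 52 52 52 44 -1 -1 -1 -1 -1 -1 -1 -1]
 [50 52 52 53 52 52 51 41 -1 -1 -1 -1 -1 -1 -1 -1]
 [52 53 54 52 -1 51 51 51 -1 -1 -1 -1 -1 -1 -1 -1]]
```

No joint limit is near, and nothing visible blocks the lever. I'll make one discriminating push: finger face square to the bar, farther out, slightly firmer.

Run:
```python
from an import *
P=np.array([.493,.066]); L=.064; y=np.pi/8; q=[0,np.cos(y),np.sin(y),0]
def lp(deg,p=.021,z=.019):
    a=np.radians(deg); c=P+L*np.array([np.cos(a),np.sin(a)])+p*np.array([-np.sin(a),np.cos(a)]); return [*c,z]
ctrl.movep(lp(-40,.04,.13),q); ctrl.movel(lp(-40,.04),max_speed=.2); a=-40; ctrl.movel(lp(a,.019),max_speed=.1)
while a>-62:
    a-=2
    ctrl.movel(lp(a,.019),max_speed=.06); s=get_state(); F=np.array(s["contact_force"]); e=np.array(s["tcp_pos"])-lp(a,.019)
    print(a,np.round(F,1),np.round(e*1000,1),end="; ")
    if np.linalg.norm(F)>20 or s["time"]>64.5: break
print(s["time"])
ctrl.movel(lp(a+4,.045),max_speed=.12); ctrl.movel(lp(a+4,.045,.15),max_speed=.3); ctrl.movep(VIEW,[0,1,0,0])
im,s,W=spokes(); lever(W); rim(W,np.array([.5745,-.1077])); z=W[...,2]
e=W[...,:2]-P; r=np.hypot(e[...,0],e[...,1]); A=np.degrees(np.arctan2(e[...,1],e[...,0]))
for lo,hi in((.035,.041),(.05,.08)):
    k=(z>.044)&(z<.062)&(r>=lo)&(r<hi)&(A>-85); print(lo,np.histogram(A[k],np.arange(-85,-20,4))[0],np.median(A[k]))
print(s["time"])
```

```text
-42 [-1.1  0.4  0.3] [0.3 0.2 0.2]; -44 [-0.3  0.4  1.1] [-0.1 -0.1 -0.1]; -46 [ 1.7  4.4 -2.4] [0.4 1.1 0.1]; -48 [ 5.4  8.9 -5.9] [1.5 3.  0.3]; -50 [ 9.2 12.5 -9.3] [2.8 5.  0.5]; -52 [ 11.3  17.  -15.4] [4.1 6.9 0.6]; 63.1
spoke -40.66 255
spoke 50.35 252
spoke 140.08 189
spoke -130.84 181
lever n 751 355 bearing -42.95264206581576 fit -41.95915 on 0.53802955 0.02304027 rmax 0.09480616081008192 post 369 [0.4924114  0.06596307] (0.49363744258880615, 0.06577707827091217)
rim 43 0.07070495319604515 8.389131814881482
0.035 [0 1 7 7 9 4 0 0 7 6 6 5 4 0 0 0] -57.57876315816269
0.05 [ 0  0  0  0  0  0  0  0  5 50 54 36  0  0  0  0] -43.687965775234
65.1583
```

```bash
python3 -c "
from station import ticket,get_state
print(get_state()['time'],ticket.close_job())"
```

```text
the job is handed in; nothing more can be done
65.2083 None
```

I handed the job in at 65.2 s with the open jar centred under the nozzle (within about 1°, or 1 mm), but I could not confirm that the lever touches its stop pin: it is hard against a limit (three pushes at different points, up to 23 N, all stopped at the same angle), yet the depth images show a gap of about 5–6 mm to the pin.

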